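# Ready for the blue wash: turn the step leaf and set the timer

### The arm

A 6-joint arm with a two-finger parallel gripper is mounted at the origin on the work surface. World frame = base frame: x ahead of the robot, y to its left, z up, the work surface at z = 0. Lengths are in m, angles in rad, forces in N, time in s.
With the tool pointing down it reaches from about 0.225 to 0.725 m from the base axis. Payload 3.1 kg.
Tool frame: the origin (TCP) lies midway between the tips of the shut fingers; the grasp point (between the pads) lies 19 mm behind it; z points along the fingers, y is the line along which they close (so a half turn about z gives the same grasp; the last joint's range is limited). The gripper opens to 85 mm and grips with 20 to 120 N. Pads are 22 mm wide; open, the fingers measure 114 mm over their backs; the gripper's body (76 mm by 85 mm) begins 54 mm behind the grasp point. The pads swing forward as they close: fully open they stand 13 mm farther back than shut.
Start: joints at [-1.43, 0.048, 0.099, 1.622, 0, 1.443], TCP at [0.139, -0.506, 0.231] pointing down, gripper open.
Joint ranges: [-2.91, 2.91], [-0.99, 1.94], [-1.21, 1.42], [-2.12, 2.29], [-1.49, 1.47], [-3.14, 3.14]. Speed limits (rad/s): [2.79, 2.79, 3.14, 3.14, 3.14, 3.14].

### API

Orientations are given as a unit quaternion [x, y, z, w].
In Python, from bench import bot gives the robot as it stands. The module is installed in compiled form; this text tells all that it offers.
- The arm moves only by the tool apply_moves, never from a script. Its argument "deltas" is one flat list of numbers, 7 for each row, row after row: the shift along the world's x, y, z each as a share of 0.2 m, from -1 to 1, then the turn, a rotation vector about the world's x, y, z each as a share of pi/4 rad, from -1 to 1, then the finger opening in mm, from 0 to 85.4. A call has 1 to 12 rows; each row shifts and turns the commanded pose from where the row before left it; what a row does not reach is not made up. A row lasts 1/12 s, in which the tool goes at most 41.7 mm and 7.16 degrees, less where a joint would pass 70% of its speed; a pose out of reach is approached as far as the arm can. A call with a number of a shift or a turn outside -1 to 1 is refused whole. A call with a gripper value outside its range is refused whole. The fingers move at their own pace and stop on an object; the grip force is fixed at half the most. Time passes only in rows, so rows that do not move let the fingers close. It gives the time, the measured TCP pose, the force, the opening and the grip force at its end, in the units of the state.
- bot.observe(): the state, without advancing time (a new reading comes with each control period).
- bot.grab_frame(name): name is "scene" or "top" or "wrist"; returns the picture (384x512x3 uint8, red, green, blue); there is no depth.
- bot.camera_info(name): a dict with "vfov" (degrees; the focal length in pixels is half the picture's height over the tangent of half this angle, whatever the lens; pixels are square), "cx", "cy" (the principal point, pixels), "k1" (the pictures are not rectified: a ray, as slopes to the right and down, at radius r is drawn at 1 + k1 r^2 times it, then the intrinsics apply), "xyz" and "orientation" of the camera in the world. Camera axes: x right, y up, looking along -z (the intrinsics and any distortion apply to the point x, -y, -z); pixel columns grow to the right and rows downward; lengths in m; the calibration is good to about 2 mm. A picture is of the moment at which its call begins: read the wrist's pose just before it. camera_info takes no time and is no camera call; for the wrist camera it gives the pose at the moment of the call.
- bot.job_done(): hands the job in; it is judged then, once.
The state is a dict: "time": time; "joint_positions": joint angles; "qvel": joint speeds; "joint_torque": joint torques, N m; "position": TCP position; "tcp_rot": TCP orientation; "contact_force": force on the tool from outside, world axes, zero at the start; "ft_torque": the same for the moment, N m; "finger_gap": finger opening in m; "grasp_force": force on a finger pad.
Only numpy, scipy, OpenCV 4.12 (cv2) and the standard library are available. Lean on these libraries where they do the work, as an engineer would, in place of code of your own. Each camera call takes 0.05 s, during which the arm holds its last target. There are 200 camera calls.

### The job

Get the table ready for the blue wash: first turn the stiff leaf in the ring binder right over by its orange tab, so that it lies flat on the other side with its blue face up. Then turn the timer's knob clockwise until its pointer stands in the blue band at 15 minutes, pressing down on it as you turn so that the timer itself neither spins nor slides: it must stay where it stands, facing the same way. Leave the bottle, the cup and the brush as they are.

Things in the scene. Friction and masses are not known exactly. Their poses are not given: they have to be found in the camera images.
- timer: White square timer, loose, 110 x 110 mm, 42 mm tall to its dial face, 0.26 kg. Stands on three small feet 30 mm from its middle, so it spins if its stiff knob is turned without pressing down. Origin: centre of its underside. Its -x side (blue strip) is the front with the thick black zero tick; the blue band (8 degrees either side of 15 minutes) is a quarter turn clockwise, on its +y side.
- dial (a joint): Knob angle relative to the timer, rad: 0 with the orange pointer at the front's zero tick, growing clockwise seen from above (0 to 4.7); 1.571 is 15 minutes, mid blue band. Starts at 0.1 to 0.6. Stays where left; takes about 0.1 N m to turn. The knob also gives downwards on a spring: 2 N to start, 10 N at its stop 4 mm down; pressed with 8 to 15 N the timer holds fast.
- dial_grip (a point): Middle of the knob's bar grip, on its axis, 73 mm above the table; turns with the knob. The black bar is 50 mm long (its x), 14 mm thick (its y), its top 84 mm above the table; an orange pointer line marks its -x end. Below the bar a round black skirt, 64 mm across, top 54 mm above the table, turns with it: fingertips straddling the bar can press on it.
- timer_front (a point): Middle of the timer's front face (blue strip), 55 mm from its centre towards its -x, 25 mm above the table.
- binder: Open ring binder lying flat, fixed to the table, 200 mm along its x (along the rings' line) and 262 mm along its y, paper blocks 26 mm high on both sides of three steel rings (44 mm high). Origin: centre of its underside.
- leaf (a joint): Angle of the binder's stiff leaf, rad: 0 flat on the binder's +y side with its cream face up, 1.571 upright, 3.142 flat on the -y side with its blue face up. It swings freely about the rings and falls to the nearer side when let go. Leaf 170 mm along the rings, reaching 136 mm from the hinge line, 4 mm thick, 0.07 kg.
- leaf_tab (a point): Middle of the orange tab at the middle of the leaf's free edge, 152 mm from the hinge line, at mid-thickness; this point moves with the leaf. The tab is 26 mm wide (along the rings' line), 4 mm thick and stands out 31 mm beyond the leaf's edge, clear of the cover, with open space down to the table 28 mm below it at either end of its swing.
- leaf_hinge (a point): Middle of the leaf's hinge line, 30 mm above the table; the hinge line runs along this frame's x, the leaf starts on its +y side and swings up and over to -y.
- bottle: Clear drink bottle with a green cap, loose, 64 mm diameter, 180 mm tall, 0.3 kg, standing beyond the timer; origin at the centre of its underside.
- cup: White cup, loose, 68 mm diameter, 70 mm tall, standing beyond the binder; origin at the centre of its underside.
- brush: Paint brush with dark wooden handle, 160 mm long, lying loose on the table between bottle and cup; its x runs along the brush.
Not all that is in view belongs to the job. Of the things that look like the timer, the middle-sized one is meant.

How it is judged:
On the way, in this order (a step that is already met when the one before it is completed fails the run):
1. the leaf is turned over and lies flat, blue face up (value of joint leaf above 3 rad), for 0.2 s.
2. the knob's pointer stands in the blue band at 15 minutes (value of joint dial between 1.431 and 1.711 rad), for 0.2 s.
At the end, for the whole second after the job is handed in: Leaf flat on the other side (joint over 3.0 rad); pointer within 0.14 rad of 1.571; timer upright, still, its centre and its front each within 15 mm of their start; bottle, cup and brush within 30 mm of theirs (all of step 2 and value of joint leaf above 3 rad and distance of each of timer_front, timer from where it was at the start of the episode below 0.015 m and angle between timer's own z axis and vertical below 0.05 rad and linear speed of timer below 0.01 m/s and distance of each of bottle, cup, brush from where it was at the start of the episode below 0.03 m); the robot touches nothing.
It fails at once if the timer is spun or pushed away (its front or its centre more than 30 mm from its start) (distance of any of timer_front, timer from where it was at the start of the episode above 0.03 m).
It fails at once if the bottle or the cup is knocked over (angle between any of bottle, cup's own z axis and vertical above 0.5 rad).
It also fails if it takes over 64 s, if anything falls off the work surface, if the arm or the gripper's body presses on something with over 40 N, if the wrist force passes 120 N, or if a joint passes its speed limit or range.

## Working session

There is one attempt and no reset: what is moved stays moved. The work goes in short steps, Python scripts to look and compute and a tool call to move; the robot and the scene stay as the last step left them, time stands still between calls to the robot, and variables do not carry over. Pictures are saved under pics/ and viewed, at most 10 in all, crops included, and the job is handed in when it is done.

Besides the shell and the picture viewer there is one more tool, called after "Request:" as a command line: name --argument value ..., lists and objects as JSON in quotes. apply_moves: Moves the arm, as the interface text tells. Its arguments: {"type":"object","properties":{"deltas":{"type":"array"}},"required":["deltas"]}

```bash
mkdir -p pics; cat > h.py <<'E'
import numpy as np, cv2
from scipy.spatial.transform import Rotation as R
from bench import bot
def ray(ci,u,v):
    f=192/np.tan(np.radians(ci['vfov'])/2)
    d=np.array([(u-ci['cx'])/f,(v-ci['cy'])/f]); p=d.copy()
    for _ in range(30): p=d/(1+ci['k1']*(p@p))
    D=R.from_quat(ci['orientation']).apply([p[0],-p[1],-1])
    return np.array(ci['xyz']),D
def plane(ci,u,v,z):
    o,D=ray(ci,u,v); return o+D*(z-o[2])/D[2]
def proj(ci,P):
    f=192/np.tan(np.radians(ci['vfov'])/2)
    c=R.from_quat(ci['orientation']).inv().apply(np.array(P)-ci['xyz'])
    p=np.array([c[0],-c[1]])/-c[2]; p=p*(1+ci['k1']*(p@p))
    return p*f+[ci['cx'],ci['cy']]
def save(n,im): cv2.imwrite('pics/'+n,im[...,::-1])
E
python3 - <<'E'
from h import *
t=bot.grab_frame('top'); s=bot.grab_frame('scene')
np.save('top.npy',t); np.save('scene.npy',s)
save('a.png',cv2.resize(t,(800,600))); save('b.png',cv2.resize(s,(800,600)))
for n in('top','scene'): print(bot.camera_info(n))
o=bot.observe(); print(o['position'],o['tcp_rot'],o['finger_gap'])
E
```

```text
{'vfov': 53.31968548270616, 'cx': 255.98887267433264, 'cy': 193.42234078649992, 'k1': -0.07865134336299186, 'xyz': array([0.49942423, 0.0435201 , 0.98763887]), 'orientation': array([ 0.03143671, -0.01293552, -0.70129915,  0.71205612])}
{'vfov': 50.33573520769321, 'cx': 258.8918378888624, 'cy': 188.99319474622217, 'k1': -0.019895636316885422, 'xyz': array([0.98289105, 0.83994852, 0.68861518]), 'orientation': array([0.11864895, 0.44507923, 0.85715178, 0.23047285])}
[ 0.13930489 -0.50559731  0.23020888] [ 9.90985016e-01  1.33968442e-01 -1.96004375e-05 -1.07392814e-03] 0.0850091048235396
```

View pics/a.png

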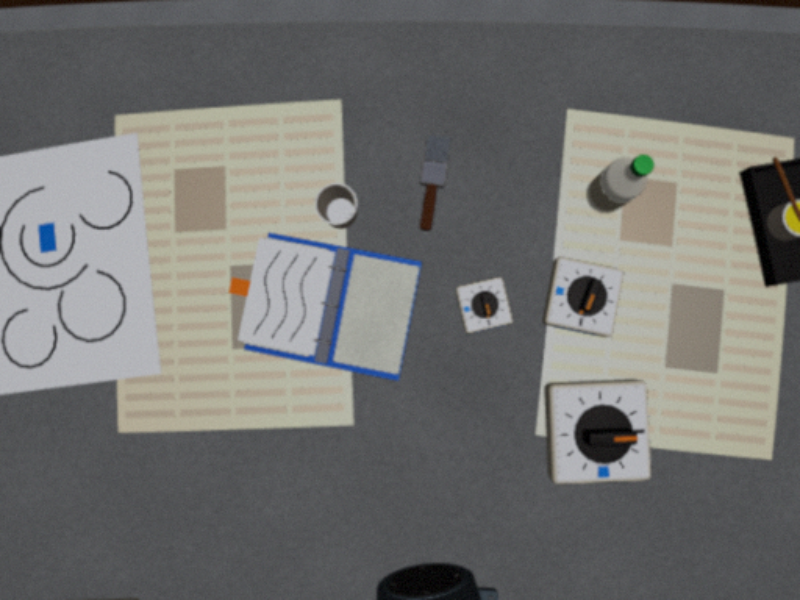

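View pics/b.png

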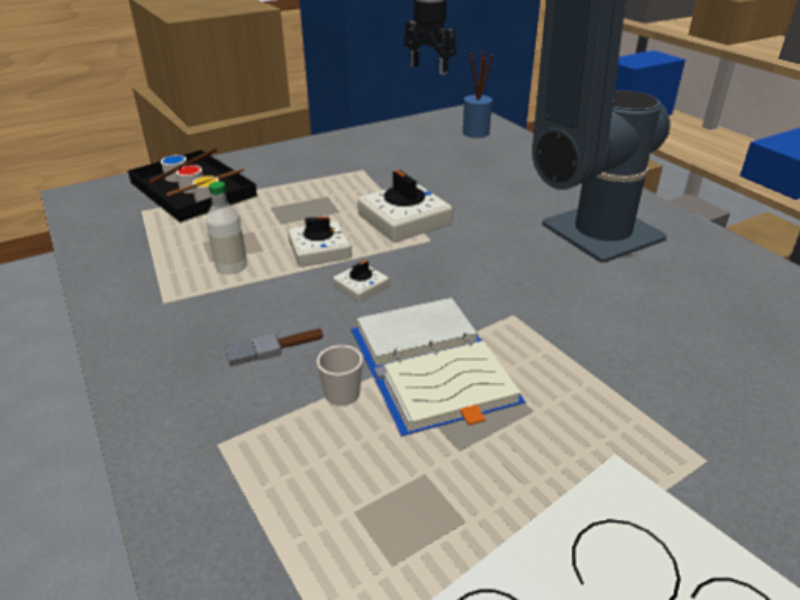

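The top view (800x600 px) shows three timer-like things: small (484,305), middle (585,296) and large (600,432). The middle one fits the description. The binder is at (330,305) with its orange tab at (239,287). The cup is at (338,205), the bottle at (625,180) and the brush at (432,185). Next I measure these and make one confirming crop.

```bash
python3 - <<'E'
from h import *
t=np.load('top.npy'); s=np.load('scene.npy'); ct=bot.camera_info('top'); cs=bot.camera_info('scene')
k=1/1.5625
hsv=cv2.cvtColor(t,cv2.COLOR_RGB2HSV)
hs=cv2.cvtColor(s,cv2.COLOR_RGB2HSV)
def blobs(m,lo=6):
    n,l,st,c=cv2.connectedComponentsWithStats(m.astype(np.uint8)); return [(i,st[i,4],c[i]) for i in range(1,n) if st[i,4]>=lo],l
om=cv2.inRange(hsv,(5,150,120),(18,255,255))>0
b,l=blobs(om)
for i,a,c in b:
    print('orange top',a,c,c/k,plane(ct,*c,0.030)[:2])
    if a>60 or np.hypot(*(c/k-[239,287]))<12:
        r=cv2.minAreaRect(np.argwhere(l==i)[:,::-1].astype(np.float32)); print([plane(ct,*p,0.030)[:2].round(4) for p in cv2.boxPoints(r)])
os_=cv2.inRange(hs,(5,150,120),(18,255,255))>0
print('orange scene',[(a,c.round(1),plane(cs,*c,.03).round(4)) for i,a,c in blobs(os_)[0]])
# binder cover blue in top
bm=cv2.inRange(hsv,(105,120,60),(125,255,255))>0
x0,x1,y0,y1=[int(v*k) for v in(235,430,225,390)]
mm=np.zeros_like(bm); mm[y0:y1,x0:x1]=bm[y0:y1,x0:x1]
P=np.argwhere(mm)[:,::-1].astype(np.float32)
W=np.array([plane(ct,*p,0.004)[:2] for p in P],np.float32)
r=cv2.minAreaRect(W); print('binder',r, cv2.boxPoints(r).round(4).tolist())
# medium timer white
g=(hsv[...,1]<60)&(hsv[...,2]>140)
for nm,(a,b_) in {'mid':(585,296),'small':(484,305),'big':(600,432)}.items():
    m=np.zeros(g.shape,np.uint8); w={'mid':44,'small':34,'big':60}[nm]
    sl=np.s_[int((b_-w)*k):int((b_+w)*k),int((a-w)*k):int((a+w)*k)]
    m[sl]=g[sl]; bb,l=blobs(m>0,50); i=max(bb,key=lambda q:q[1])[0]
    cn=np.argwhere(l==i)[:,::-1]
    r=cv2.minAreaRect(np.array([plane(ct,*p,0.042)[:2] for p in cn],np.float32)); print(nm,r,cv2.boxPoints(r).round(4).tolist())
save('c.png',cv2.resize(t[int(240*k):int(350*k),int(530*k):int(640*k)],(560,560),interpolation=cv2.INTER_CUBIC))
for nm,p,z in (('cup',(338,190),.07),('bottlecap',(643,165),.18),('brush',(428,228),.01),('brushtip',(437,140),.01)): print(nm,plane(ct,*np.array(p)*k,z)[:2])
E
```

```text
orange top 111 [152.8018018  183.07207207] [238.75281532 286.05011261] [0.58205101 0.33236868]
[array([0.5721, 0.3486]), array([0.5968, 0.3445]), array([0.5915, 0.3158]), array([0.5669, 0.32  ])]
orange top 17 [377.41176471 192.76470588] [589.70588235 301.19485294] [ 0.5654766  -0.23573305]
orange top 34 [400.58823529 280.14705882] [625.91911765 437.72977941] [ 0.34832091 -0.29444482]
orange scene [(np.int32(10), array([255.4, 110.1]), array([ 0.2621, -0.4354,  0.03  ])), (np.int32(125), array([302., 265.]), array([0.5794, 0.331 , 0.03  ]))]
binder ((0.5546944737434387, 0.18123331665992737), (0.2602677047252655, 0.20057930052280426), 79.79499816894531) [[0.43290001153945923, 0.07090000063180923], [0.630299985408783, 0.03539999946951866], [0.6765000224113464, 0.2915000021457672], [0.4790000021457672, 0.32710000872612]]
mid ((0.5756192803382874, -0.2268669307231903), (0.12954974174499512, 0.13996858894824982), 89.50166320800781) [[0.5051000118255615, -0.29100000858306885], [0.6449999809265137, -0.2921999990940094], [0.6462000012397766, -0.16269999742507935], [0.5062000155448914, -0.1615000069141388]]
small ((0.5574343800544739, -0.06408508121967316), (0.07408963143825531, 0.07260569930076599), 13.942282676696777) [[0.5127000212669373, -0.03779999911785126], [0.5302000045776367, -0.10819999873638153], [0.6021000146865845, -0.09040000289678574], [0.5845999717712402, -0.019899999722838402]]
big ((0.36753609776496887, -0.2472882866859436), (0.17135405540466309, 0.1894502490758896), 0.5510182976722717) [[0.2809999883174896, -0.1534000039100647], [0.28279998898506165, -0.34279999136924744], [0.45410001277923584, -0.34119999408721924], [0.4523000121116638, -0.1517000049352646]]
cup [0.73178637 0.16803133]
bottlecap [ 0.74528321 -0.2685196 ]
brush [0.68428171 0.02525341]
brushtip [0.83401736 0.01191205]
```

View pics/c.png

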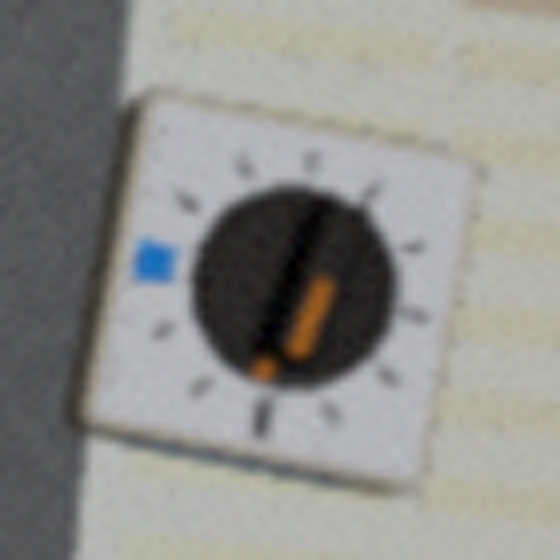

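The crop shows a white square timer with its blue band on the left at crop (155,262) and the thick zero tick at (263,418). The skirt circle is centred at about (295,287), and the orange pointer line runs (322,280)→(297,358). Its edge works out at about 110 mm, between the 73 mm and 170 mm ones, so this is the middle-sized timer.

```bash
python3 - <<'E'
from h import *
ct=bot.camera_info('top')
c=lambda x,y,z: plane(ct,339+x/8-.5,153+y/(560/71)-.5,z)[:2]
C=[c(*p,.042) for p in((148,92),(482,168),(410,488),(85,422))]
print('corners',np.array(C).round(4).tolist(),[np.linalg.norm(C[i]-C[i-1]).round(4) for i in range(4)],np.mean(C,0))
s=c(295,287,.054); print('skirt',s,'dia',np.linalg.norm(c(192,287,.054)-c(398,287,.054)),np.linalg.norm(c(295,185,.054)-c(295,388,.054)))
tk=c(263,418,.042); bl=c(155,262,.042); print(tk,bl)
ang=lambda d: np.degrees(np.arctan2(d[1],d[0]))
print('front dir',ang(tk-s),'blue dir',ang(bl-s),'edges',ang(C[3]-C[0]),ang(C[2]-C[1]),ang(C[0]-C[1])-90+180)
p0,p1=c(322,282,.084),c(297,358,.084); print('ptr',p0,p1,ang(p1-p0),'from s',ang(p1-s), np.linalg.norm(p1-s))
E
```

```text
corners [[0.6352, -0.1815], [0.6128, -0.2862], [0.5116, -0.2629], [0.5309, -0.1618]] [np.float64(0.1062), np.float64(0.1071), np.float64(0.1039), np.float64(0.1029)] [ 0.57260956 -0.22309692]
skirt [ 0.57326267 -0.22374743] dia 0.06356340823821183 0.06320603608416452
[ 0.53288088 -0.21708734] [ 0.58145125 -0.18354449]
front dir 170.63463651149073 blue dir 78.48741437594099 edges 169.31909805908376 167.0451412310817 167.88296445517017
ptr [ 0.57251586 -0.22323223] [ 0.54953742 -0.21567844] 161.80256487263594 from s 161.21677146732242 0.025059855692836436
```

Request:
apply_moves --deltas '[0.092,0.1756,0,0,0,0.06,45,0.092,0.1756,0,0,0,0.06,45,0.092,0.1756,0,0,0,0.06,45,0.092,0.1756,0,0,0,0.06,45,0.092,0.1756,0,0,0,0.06,45,0.092,0.1756,0,0,0,0.06,45,0.092,0.1756,0,0,0,0.06,45,0.092,0.1756,0,0,0,0.06,45,0.092,0.1756,0,0,0,0.06,45,0.092,0.1756,0,0,0,0.06,45,0.092,0.1756,0,0,0,0.06,45,0.092,0.1756,0,0,0,0.06,45]'

```text
time: 1.1
position: [0.3604, -0.0827, 0.231]
tcp_rot: [0.914, 0.406, 0.0, 0.0]
contact_force: [1.2, -0.7, 0.3]
finger_gap: 0.0449
grasp_force: 0.0
```

Request:
apply_moves --deltas '[0.092,0.1756,0,0,0,0.06,45,0.092,0.1756,0,0,0,0.06,45,0.092,0.1756,0,0,0,0.06,45,0.092,0.1756,0,0,0,0.06,45,0.092,0.1756,0,0,0,0.06,45,0.092,0.1756,0,0,0,0.06,45,0.092,0.1756,0,0,0,0.06,45,0.092,0.1756,0,0,0,0.06,45,0.092,0.1756,0,0,0,0.06,45,0.092,0.1756,0,0,0,0.06,45,0.092,0.1756,0,0,0,0.06,45,0,0,0,0,0,0,45]'

```text
time: 2.1
position: [0.5641, 0.3074, 0.2246]
tcp_rot: [0.778, 0.628, -0.002, -0.002]
contact_force: [-1.6, -0.9, -1.3]
finger_gap: 0.0449
grasp_force: 0.0
```

Request:
apply_moves --deltas '[0.045,0.075,-0.1,0,0,0.022,45,0.045,0.075,-0.1,0,0,0.022,45,0,0,-0.15,0,0,0,45,0,0,-0.15,0,0,0,45,0,0,-0.15,0,0,0,45,0,0,0,0,0,0,45,0,0,0,0,0,0,45]'

```text
time: 2.68
position: [0.5781, 0.3303, 0.0979]
tcp_rot: [0.769, 0.639, -0.004, -0.001]
contact_force: [0.5, -0.4, 0.1]
finger_gap: 0.045
grasp_force: 0.0
```

```bash
python3 - <<'E'
from h import *
ci=bot.camera_info('wrist'); im=bot.grab_frame('wrist'); o=bot.observe(); print(o['position'],o['tcp_rot'])
hsv=cv2.cvtColor(im,cv2.COLOR_RGB2HSV); m=cv2.inRange(hsv,(5,150,100),(18,255,255))
n,l,st,c=cv2.connectedComponentsWithStats(m)
for i in range(1,n):
    if st[i,4]>100:
        q=cv2.boxPoints(cv2.minAreaRect(np.argwhere(l==i)[:,::-1].astype(np.float32)))
        W=np.array([plane(ci,*p,.032)[:2] for p in q]); print(st[i],W.round(4).tolist(),W.mean(0),plane(ci,*c[i],.032))
save('w1.png',im)
E
```

```text
[0.58012117 0.33123985 0.10119341] [ 7.69023007e-01  6.39220596e-01 -7.72508858e-04 -2.19592314e-04]
[ 243  180   37   43 1518] [[0.5711, 0.3494], [0.5958, 0.3449], [0.5907, 0.3134], [0.5649, 0.3182]] [0.58060894 0.33148061] [0.58037091 0.33172949 0.032     ]
```

View pics/w1.png

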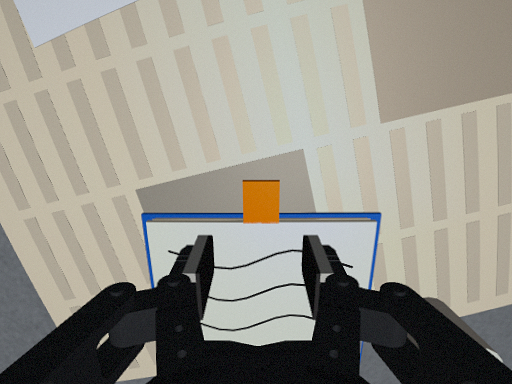

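The wrist view shows the orange tab centred between the fingers at (261,201) and square to them, so I descend and close.

Request:
apply_moves --deltas '[0.008,0.034,-0.13,0,0,0,45,0,0,-0.14,0,0,0,45,0,0,-0.14,0,0,0,45,0,0,0,0,0,0,45,0,0,0,0,0,0,45]'

```text
time: 3.15
position: [0.5822, 0.3383, 0.0203]
tcp_rot: [0.769, 0.639, -0.0, -0.0]
contact_force: [-0.3, -0.0, 0.3]
finger_gap: 0.0451
grasp_force: 0.0
```

Request:
apply_moves --deltas '[0,0,0,0,0,0,20,0,0,0,0,0,0,20,0,0,0,0,0,0,20,0,0,0,0,0,0,20,0,0,0,0,0,0,20,0,0,0,0,0,0,20]'

```text
time: 3.65
position: [0.5819, 0.3399, 0.0239]
tcp_rot: [0.769, 0.64, 0.001, -0.001]
contact_force: [-6.2, -0.1, 4.9]
finger_gap: 0.0233
grasp_force: 58.6
```

Request:
apply_moves --deltas '[-0.001,-0.007,0.11,0,0,0,20,-0.004,-0.023,0.108,0,0,0,20,-0.007,-0.037,0.105,0,0,0,20,0,0,0,0,0,0,20]'

```text
time: 3.98
position: [0.5785, 0.3215, 0.0891]
tcp_rot: [0.769, 0.639, -0.002, 0.002]
contact_force: [-6.6, -7.3, -6.0]
finger_gap: 0.0231
grasp_force: 60.1
```

```bash
python3 - <<'E'
from h import *
s=bot.grab_frame('scene'); save('d.png',cv2.resize(s[150:300,180:380],(800,600)))
o=bot.observe(); print(o['position'],o['contact_force'],o['ft_torque'])
E
```

```text
[0.57860898 0.32230337 0.08724418] [-4.66726968 -4.44616336 -4.99740891] [-0.83436052  0.6515126   0.28737625]
```

View pics/d.png

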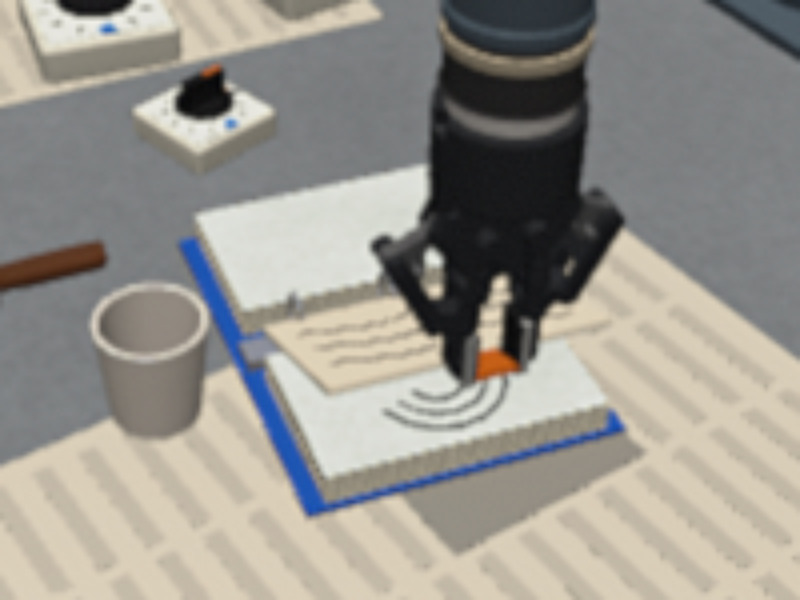

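The crop shows the leaf lifting, with the tab at (497,364) held between the fingers and pivoting in them as planned. I continue the arc.

Request:
apply_moves --deltas '[-0.009,-0.052,0.098,0,0,0,20,-0.012,-0.064,0.09,0,0,0,20,-0.014,-0.076,0.08,0,0,0,20,-0.016,-0.086,0.068,0,0,0,20,-0.017,-0.095,0.055,0,0,0,20]'

```text
time: 4.45
position: [0.565, 0.2486, 0.1631]
tcp_rot: [0.769, 0.639, -0.002, 0.0]
contact_force: [-1.7, -2.8, -8.9]
finger_gap: 0.0222
grasp_force: 59.0
```

Request:
apply_moves --deltas '[-0.018,-0.101,0.042,0,0,0,20,-0.019,-0.106,0.027,0,0,0,20,-0.02,-0.109,0.012,0,0,0,20,0,0,0,0,0,0,20]'

```text
time: 4.78
position: [0.5552, 0.1841, 0.182]
tcp_rot: [0.77, 0.638, 0.001, 0.002]
contact_force: [0.4, 1.0, -0.3]
finger_gap: 0.0197
grasp_force: 0.0
```

```bash
python3 - <<'E'
from h import *
s=bot.grab_frame('scene'); save('e.png',cv2.resize(s[120:300,170:410],(800,600)))
E
```

```text
(no output)
```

View pics/e.png

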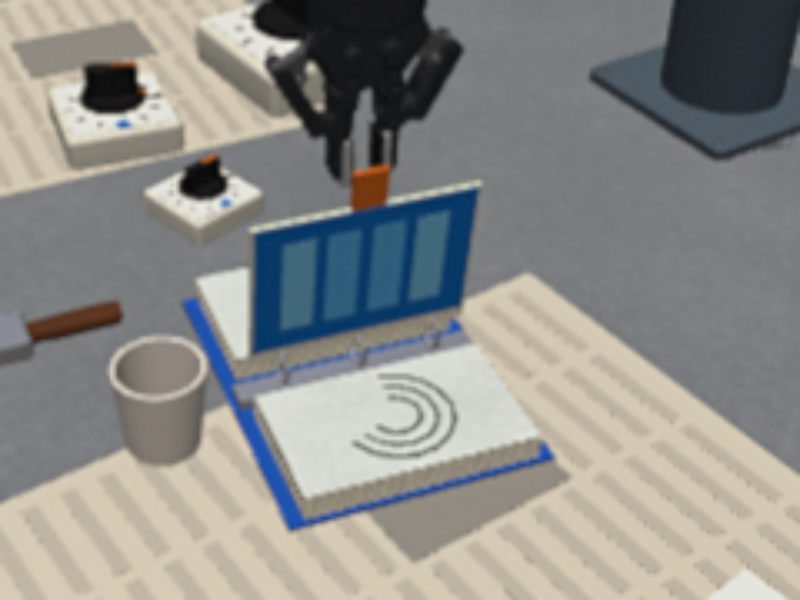

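```bash
cat >> h.py <<'E'
X=np.array([np.cos(np.radians(-10.2)),np.sin(np.radians(-10.2)),0]); Y=np.array([-X[1],X[0],0]); H=np.array([.5547,.1812,.03])
def tab():
    ci=bot.camera_info('scene'); s=bot.grab_frame('scene'); h=cv2.cvtColor(s,cv2.COLOR_RGB2HSV)
    n,l,st,c=cv2.connectedComponentsWithStats(cv2.inRange(h,(3,150,80),(18,255,255)))
    for i in range(1,n):
        if st[i,4]>25:
            o,D=ray(ci,*c[i]); P=o+D*((H-o)@X)/(D@X); d=P-H; print(st[i,4],c[i].round(1),P.round(4),'r',np.hypot(d@Y,d[2]).round(4),'ang',np.degrees(np.arctan2(d[2],d@Y)).round(1))
    return s
E
python3 - <<'E'
from h import *
tab(); s=tab(); o=bot.observe(); d=o['position']-H; print(o['position'],d@Y,d[2],o['finger_gap'],o['contact_force'],o['time'])
E
```

```text
90 [182.7   2.4] [ 0.3769 -0.8067  0.3688] r 1.0594 ang 161.3
132 [347.1  80. ] [0.5978 0.4206 0.4842] r 0.5152 ang 61.8
405 [ 15.6 157.8] [0.8841 2.0118 1.2614] r 2.2307 ang 33.5
120 [280.9 175.9] [0.5586 0.203  0.1866] r 0.1581 ang 82.0
96 [192.2 215.3] [ 0.2962 -1.2553 -1.0475] r 1.8142 ang -143.6
87 [182.7   2.4] [ 0.3772 -0.8055  0.3692] r 1.0584 ang 161.3
132 [347.2  80. ] [0.5978 0.421  0.4843] r 0.5155 ang 61.8
404 [ 15.6 157.8] [0.884  2.0115 1.2612] r 2.2303 ang 33.5
121 [281.1 176.1] [0.5589 0.2043 0.1868] r 0.1586 ang 81.5
97 [192.1 215.3] [ 0.2961 -1.2563 -1.0481] r 1.8154 ang -143.6
[0.5563781  0.18755158 0.18138134] 0.006548364067491797 0.15138134486095184 0.020177213840888445 [ 0.78937147 -0.28431008  0.61962359] 4.9333
```

The tab is at 81° and moving back, and the fingers slipped off on the far side. I clear the arm, let the leaf fall back, and regrip deeper, tilting the tool with the leaf this time.

Request:
apply_moves --deltas '[0,0,0.15,0,0,0,45,0,0,0.15,0,0,0,45,0.025,0.15,0,0,0,0,45,0.025,0.15,0,0,0,0,45,0.025,0.15,0,0,0,0,45,0.025,0.15,0,0,0,0,45,0.025,0.137,-0.08,0,0,0,45,0,0,-0.15,0,0,0,45,0,0,-0.15,0,0,0,45,0,0,-0.15,0,0,0,45,0,0,0,0,0,0,45]'

```text
time: 5.85
position: [0.5752, 0.3343, 0.1239]
tcp_rot: [0.768, 0.64, -0.006, -0.002]
contact_force: [-2.4, -0.2, -1.9]
finger_gap: 0.0449
grasp_force: 0.0
```

```bash
python3 - <<'E'
from h import *
ci=bot.camera_info('wrist'); im=bot.grab_frame('wrist'); tab(); o=bot.observe(); print(o['position'],o['tcp_rot'])
hsv=cv2.cvtColor(im,cv2.COLOR_RGB2HSV); m=cv2.inRange(hsv,(5,150,100),(18,255,255))
n,l,st,c=cv2.connectedComponentsWithStats(m)
for i in range(1,n):
    if st[i,4]>200: print(st[i],plane(ci,*c[i],.032))
E
```

```text
87 [182.9   2.4] [ 0.3778 -0.8019  0.3697] r 1.055 ang 161.2
403 [ 15.6 157.8] [0.884  2.0112 1.2611] r 2.23 ang 33.5
109 [281.2 176.8] [0.559  0.205  0.1854] r 0.1573 ang 81.2
104 [192.1 215.5] [ 0.2953 -1.2603 -1.0526] r 1.8213 ang -143.5
[0.57878715 0.3351829  0.13153491] [ 7.68563233e-01  6.39772537e-01 -1.21813831e-03 -4.17969257e-04]
```

The leaf is resting at 81° instead of falling, so I push it over from the +y side with the fingers shut.

Request:
apply_moves --deltas '[0,0,0.15,0,0,0,10,-0.022,-0.123,0,0,0,0,10,-0.022,-0.123,0,0,0,0,10,-0.022,-0.123,0,0,0,0,10,-0.022,-0.123,0,0,0,0,10,-0.018,-0.1,0,0,0,0,10,-0.012,-0.064,0,0,0,0,10,-0.012,-0.064,0,0,0,0,10,-0.012,-0.064,0,0,0,0,10,-0.012,-0.064,0,0,0,0,10,-0.012,-0.064,0,0,0,0,10,0,0,0,0,0,0,10]'

```text
time: 6.95
position: [0.5464, 0.1501, 0.1625]
tcp_rot: [0.77, 0.639, -0.0, 0.0]
contact_force: [-0.4, 0.3, 0.3]
finger_gap: 0.0098
grasp_force: 0.0
```

Request:
apply_moves --deltas '[-0.012,-0.064,0,0,0,0,10,-0.012,-0.064,0,0,0,0,10,0,0,0,0,0,0,10,0,0,0,0,0,0,10,0,0,0,0,0,0,10,0,0,0,0,0,0,10]'

```text
time: 7.45
position: [0.5419, 0.127, 0.1622]
tcp_rot: [0.769, 0.639, 0.0, -0.0]
contact_force: [0.1, -0.1, -0.2]
finger_gap: 0.0099
grasp_force: 0.0
```

```bash
python3 - <<'E'
from h import *
s=tab(); o=bot.observe(); d=o['position']-H; print(o['position'],d@Y,d[2],o['contact_force'])
save('f.png',cv2.resize(s[120:300,170:410],(800,600)))
E
```

```text
87 [182.7   2.4] [ 0.3772 -0.8055  0.3692] r 1.0584 ang 161.3
134 [347.1  79.9] [0.5978 0.4206 0.4842] r 0.5152 ang 61.8
404 [ 15.6 157.8] [0.884  2.0114 1.2611] r 2.2302 ang 33.5
98 [259.4 168.9] [0.5336 0.0642 0.1211] r 0.1498 ang 142.5
94 [192.2 215.3] [ 0.2963 -1.2547 -1.0464] r 1.813 ang -143.6
[0.54184593 0.12703133 0.1622113 ] -0.055588821216943266 0.1322112997274101 [-0.0858873  -0.37406438 -0.6807143 ]
```

View pics/f.png

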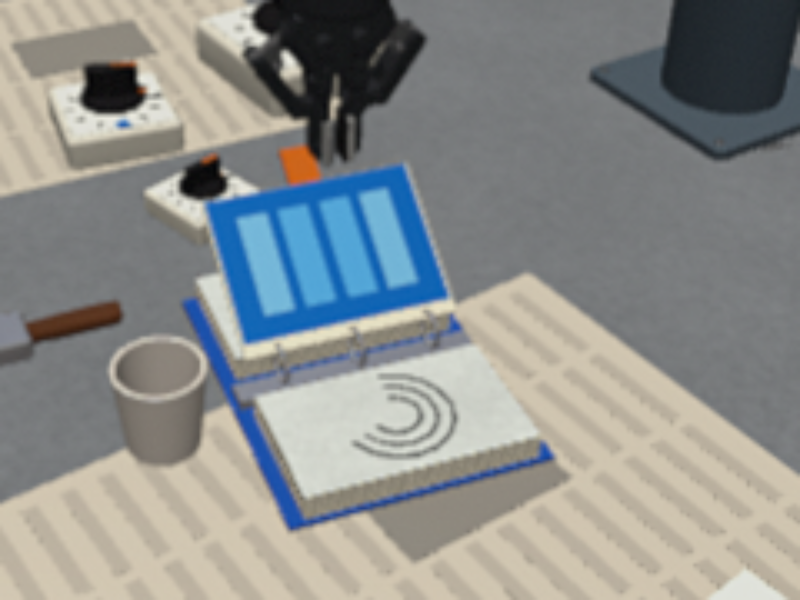

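The leaf is past upright and settling slowly onto the far side, with its blue face up and the tab at 142°. I move to above the timer.

Request:
apply_moves --deltas '[0,0,0.12,0,0,0.13,45,0.012,-0.135,0,0,0,0.13,45,0.012,-0.135,0,0,0,0.13,45,0.012,-0.135,0,0,0,0.13,45,0.012,-0.135,0,0,0,0.13,45,0.012,-0.135,0,0,0,0.13,45,0.012,-0.135,0,0,0,0.13,45,0.012,-0.135,0,0,0,0.13,45,0.012,-0.135,0,0,0,0.13,45,0.012,-0.135,0,0,0,0.13,45,0.012,-0.135,0,0,0,0.13,45,0.012,-0.135,0,0,0,0.13,45]'

```text
time: 8.5
position: [0.5685, -0.1713, 0.1863]
tcp_rot: [0.259, 0.966, 0.0, 0.0]
contact_force: [0.5, 0.6, -0.0]
finger_gap: 0.0449
grasp_force: 0.0
```

Request:
apply_moves --deltas '[0.012,-0.135,0,0,0,0.13,45,0.012,-0.135,0,0,0,0.13,45,0,0,0,0,0,0,45,0,0,0,0,0,0,45,0,0,0,0,0,0,45]'

```text
time: 8.92
position: [0.5731, -0.2237, 0.1861]
tcp_rot: [0.162, 0.987, 0.0, -0.0]
contact_force: [0.8, -0.4, -0.5]
finger_gap: 0.0451
grasp_force: 0.0
```

```bash
python3 - <<'E'
from h import *
ci=bot.camera_info('wrist'); im=bot.grab_frame('wrist'); tab(); o=bot.observe(); print(o['position'],o['tcp_rot'])
save('w2.png',im); np.save('w2.npy',im); import pickle; pickle.dump(ci,open('w2.pkl','wb'))
E
```

```text
134 [347.1  79.9] [0.5978 0.4206 0.4842] r 0.5152 ang 61.8
26 [365.6  78.1] [0.6054 0.4632 0.5017] r 0.5519 ang 58.7
400 [ 15.5 157.7] [0.8838 2.0105 1.2605] r 2.2291 ang 33.5
53 [256.  189.8] [0.5286 0.0361 0.0361] r 0.1475 ang 177.6
93 [192.4 215.2] [ 0.2982 -1.2445 -1.0377] r 1.7996 ang -143.6
[ 0.57315006 -0.22308272  0.18638886] [ 1.61300871e-01  9.86905246e-01  2.39946720e-04 -8.18597345e-05]
```

View pics/w2.png

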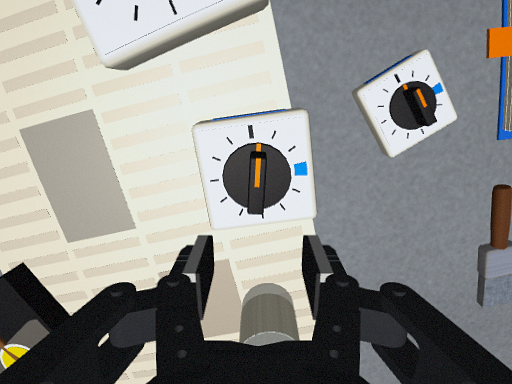

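The wrist view shows the middle timer with its skirt centred at about (257,176), the zero tick at (251,131), the blue band at (301,169), and the orange pointer line up the image near (258,165). The tab reads 177.6°, so the leaf is flat. I compute the fine offsets.

```bash
python3 - <<'E'
from h import *
import pickle; ci=pickle.load(open('w2.pkl','rb')); im=np.load('w2.npy'); print(ci['xyz'])
ang=lambda d: np.degrees(np.arctan2(d[1],d[0]))
hsv=cv2.cvtColor(im,cv2.COLOR_RGB2HSV)
m=np.zeros((384,512),np.uint8); dark=(hsv[...,2]<90)|(cv2.inRange(hsv,(5,130,100),(25,255,255))>0); m[138:219,218:296]=dark[138:219,218:296]
n,l,st,c=cv2.connectedComponentsWithStats(m); i=1+np.argmax(st[1:,4]); k=(l==i)
# skirt circle: fit to left/right boundary pixels
P=[]
for v in range(152,202,2):
    u=np.where(k[v])[0]; P+= [plane(ci,u[0]-.5,v,.054)[:2],plane(ci,u[-1]+.5,v,.054)[:2]]
P=np.array(P); A=np.c_[2*P,np.ones(len(P))]; s=np.linalg.lstsq(A,(P**2).sum(1),rcond=None)[0]; print('skirt',s[:2],'d',2*np.sqrt(s[2]+s[:2]@s[:2]))
C=s[:2]
tk=plane(ci,251,131,.042)[:2]; bl=plane(ci,301,169,.042)[:2]; print('front',ang(tk-C),'blue',ang(bl-C))
om=cv2.inRange(hsv,(8,130,100),(25,255,255))[150:192,245:270]; q=np.argwhere(om)[:,::-1]+[245,150]
W=np.array([plane(ci,*p,.084)[:2] for p in q]); d=np.linalg.svd(W-W.mean(0))[2][0]; print('ptr mean',W.mean(0),ang(d),'dir from C',ang(W.mean(0)-C),np.ptp(q,0))
E
```

```text
[ 0.49974339 -0.19961071  0.32862844]
skirt [ 0.57066397 -0.22401451] d 0.06260641423713137
front 168.36732189255176 blue 77.2032345009367
ptr mean [ 0.55859638 -0.21910961] -21.55307859675551 dir from C 157.88058766647018 [ 6 37]
```

Request:
apply_moves --deltas '[-0.006,-0.004,-0.14,0,0,-0.044,45,0,0,-0.14,0,0,0,45,0,0,-0.14,0,0,0,45,0,0,-0.14,0,0,0,45,0,0,-0.07,0,0,0,30,0,0,0,0,0,0,30,0,0,0,0,0,0,30]'

```text
time: 9.6
position: [0.5711, -0.2236, 0.0595]
tcp_rot: [0.178, 0.984, 0.0, -0.001]
contact_force: [1.3, -0.4, 1.0]
finger_gap: 0.0301
grasp_force: 0.0
```

Request:
apply_moves --deltas '[0,0,0,0,0,0,24,0,0,0,0,0,0,20,0,0,0,0,0,0,17,0,0,0,0,0,0,14,0,0,0,0,0,0,10,0,0,0,0,0,0,10,0,0,0,0,0,0,10]'

```text
time: 10.18
position: [0.573, -0.2253, 0.0616]
tcp_rot: [0.179, 0.984, 0.0, 0.001]
contact_force: [1.5, 2.0, 3.2]
finger_gap: 0.013
grasp_force: 61.5
```

Request:
apply_moves --deltas '[0,0,-0.02,0,0,0,10,0,0,0,0,0,0,10,0,0,0,0,0,0,10]'

```text
time: 10.43
position: [0.5731, -0.2253, 0.0588]
tcp_rot: [0.179, 0.984, 0.0, 0.002]
contact_force: [-0.4, 2.2, 8.3]
finger_gap: 0.0127
grasp_force: 62.4
```

Request:
apply_moves --deltas '[0,0,-0.01,0,0,0,10,0,0,0,0,0,0,10,0,0,0,0,0,0,10]'

```text
time: 10.68
position: [0.5732, -0.2253, 0.0584]
tcp_rot: [0.179, 0.984, -0.0, 0.002]
contact_force: [-2.5, 4.3, 14.5]
finger_gap: 0.0128
grasp_force: 63.1
```

Request:
apply_moves --deltas '[0,0,0.004,0,0,0,10,0,0,0,0,0,-0.06,10,0,0,0,0,0,-0.06,10,0,0,0,0,0,-0.06,10,0,0,0,0,0,-0.06,10,0,0,0,0,0,0,10]'

```text
time: 11.18
position: [0.5729, -0.2256, 0.0584]
tcp_rot: [0.271, 0.963, -0.0, 0.002]
contact_force: [-1.6, 2.1, 11.7]
finger_gap: 0.0125
grasp_force: 62.9
```

```bash
cat > t.py <<'E'
from h import *
ci=bot.camera_info('top'); t=bot.grab_frame('top'); h=cv2.cvtColor(t,cv2.COLOR_RGB2HSV)
b=cv2.inRange(h,(98,120,120),(115,255,255))
n,l,st,c=cv2.connectedComponentsWithStats(b)
for i in range(1,n):
    if st[i,4]>5:
        w=plane(ci,*c[i],.042); 
        if w[1]<-.1: print('blue',st[i,4],w[:2].round(4),h[...,2][l==i].mean())
o=bot.observe(); q=o['tcp_rot']; print(o['position'],'toolx',2*np.degrees(np.arctan2(q[1],q[0])),o['contact_force'],o['ft_torque'],o['finger_gap'])
E
python3 t.py; python3 -c "
from h import *
t=np.load('top.npy');ci=bot.camera_info('top');h=cv2.cvtColor(t,cv2.COLOR_RGB2HSV)
n,l,st,c=cv2.connectedComponentsWithStats(cv2.inRange(h,(98,120,120),(115,255,255)))
for i in range(1,n):
  w=plane(ci,*c[i],.042)
  if st[i,4]>5 and w[1]<-.1: print('start blue',st[i,4],w)"
```

```text
blue 19 [ 0.5806 -0.1835] 200.52631578947367
[ 0.57292879 -0.2255932   0.05841632] toolx 148.5915690234099 [-2.12375174  2.96052954 12.37721323] [ 0.55726201  0.37661423 -0.10547459] 0.012991622524041221
start blue 18 [ 0.5814409  -0.18357906  0.042     ]
start blue 40 [ 0.29749657 -0.25402829  0.042     ]
```

The knob turns (0.105 N m) and the blue mark has moved less than 1 mm, so I continue.

Request:
apply_moves --deltas '[0,0,0,0,0,-0.065,10,0,0,0,0,0,-0.065,10,0,0,0,0,0,-0.065,10,0,0,0,0,0,-0.065,10,0,0,0,0,0,-0.065,10,0,0,0,0,0,-0.065,10,0,0,0,0,0,-0.065,10,0,0,0,0,0,-0.065,10,0,0,0,0,0,-0.065,10,0,0,0,0,0,-0.065,10,0,0,0,0,0,-0.065,10,0,0,0,0,0,-0.065,10]'

```text
time: 12.23
position: [0.5719, -0.2264, 0.0584]
tcp_rot: [0.549, 0.836, -0.001, 0.001]
contact_force: [-4.0, 1.3, 12.6]
finger_gap: 0.0127
grasp_force: 63.0
```

```bash
python3 t.py
```

```text
blue 20 [ 0.5804 -0.1832] 202.0
[ 0.57182893 -0.22645847  0.05841147] toolx 113.23250006742994 [-3.99243488  0.76703348 13.61591409] [0.23364406 0.86193402 0.00762656] 0.012780070020424538
```

Request:
apply_moves --deltas '[0,0,0.002,0,0,-0.065,10,0,0,0,0,0,-0.065,10,0,0,0,0,0,-0.065,10,0,0,0,0,0,-0.065,10,0,0,0,0,0,-0.065,10,0,0,0,0,0,-0.065,10,0,0,0,0,0,-0.065,10,0,0,0,0,0,-0.065,10,0,0,0,0,0,-0.065,10,0,0,0,0,0,-0.065,10,0,0,0,0,0,-0.065,10,0,0,0,0,0,-0.065,10]'

```text
time: 13.28
position: [0.5705, -0.2265, 0.0584]
tcp_rot: [0.776, 0.631, -0.002, 0.001]
contact_force: [-5.8, 0.9, 12.9]
finger_gap: 0.013
grasp_force: 63.0
```

Request:
apply_moves --deltas '[0,0,0,0,0,0,10,0,0,0,0,0,0,10,0,0,0,0,0,0,10]'

```text
time: 13.53
position: [0.5705, -0.2265, 0.0584]
tcp_rot: [0.775, 0.632, -0.002, 0.001]
contact_force: [-6.0, -0.2, 13.0]
finger_gap: 0.0129
grasp_force: 63.1
```

```bash
python3 t.py
```

```text
blue 18 [ 0.5805 -0.1832] 201.83333333333334
[ 0.57044411 -0.22654294  0.05838457] toolx 78.32917760674407 [-6.80459286  0.54750149 13.62140507] [ 0.12867406  1.46057391 -0.05402791] 0.012220551512785501
```

Request:
apply_moves --deltas '[0,0,0,0,0,0,16,0,0,0,0,0,0,22,0,0,0,0,0,0,30,0,0,0,0,0,0,36,0,0,0.03,0,0,0,36,0,0,0.08,0,0,0,36,0,0,0.15,0,0,0,36,0,0,0.15,0,0,0,36,0,0,0.15,0,0,0,36,0,0,0.1,0,0,0,36,0,0,0,0,0,0,36,0,0,0,0,0,0,36]'

```text
time: 14.58
position: [0.573, -0.2258, 0.1896]
tcp_rot: [0.775, 0.632, 0.001, 0.002]
contact_force: [0.0, -0.0, -0.1]
finger_gap: 0.0363
grasp_force: 0.0
```

```bash
python3 t.py; python3 - <<'E'
from h import *
tab(); im=bot.grab_frame('wrist'); save('w3.png',im); np.save('w3.npy',im)
import pickle; pickle.dump(bot.camera_info('wrist'),open('w3.pkl','wb'))
E
```

```text
blue 20 [ 0.5804 -0.1832] 197.1
blue 25 [ 0.2993 -0.2517] 170.52
[ 0.57197264 -0.22525949  0.18750261] toolx 78.40391522985719 [-0.17223219  0.30324223 -0.4288336 ] [ 0.0422006   0.01436262 -0.01313673] 0.03627187047377146
132 [347.1  80. ] [0.5978 0.4206 0.4842] r 0.5152 ang 61.8
28 [365.7  78.1] [0.6055 0.4635 0.5017] r 0.5521 ang 58.7
405 [ 15.6 157.7] [0.884  2.0115 1.2611] r 2.2302 ang 33.5
53 [256.  189.8] [0.5286 0.0361 0.0361] r 0.1475 ang 177.6
91 [192.3 215.2] [ 0.2974 -1.2486 -1.0413] r 1.805 ang -143.6
```

View pics/w3.png

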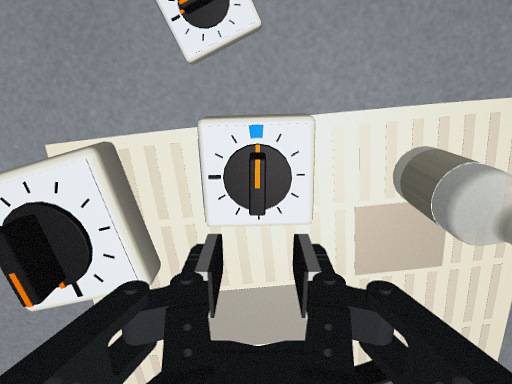

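The wrist view shows the pointer line at (258,147–188) in line with the blue band at (256,131). The zero tick is a quarter turn away at (214,177), the timer has not moved, the bottle is standing, and nothing touches the gripper.

```bash
python3 -c "
from bench import bot
print(bot.job_done())"
```

```text
the job is handed in; nothing more can be done
None
```

The job is handed in: the leaf lies flat with its blue face up (tab measured at 177.6°), the pointer stands in the blue band at 15 minutes to within about 3°, and the timer's blue mark shifted only about 1 mm; the leaf slipped from the grip near upright and had to be pushed over, and I did not re-measure the bottle, cup and brush at the end, though the arm never went near them.

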